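# Set the swivel vise to its 30-degree line and lock it

### The job

The next stave is to be drilled at an angle: turn the machine vise on its graduated base, counter-clockwise seen from above, until the index mark on the vise lines up with the long 30-degree line on the counter-clockwise side of the scale's zero. Then lock it there by pushing the clamp lever clockwise as far as it goes, without disturbing the setting. Do both with light fingertip pushes from outside, gripping nothing, and leave the pincers, loose stave, tin and hammer where they lie.

Things in the scene. Friction and masses are not known exactly. Their poses are not given: they have to be found in the camera images.
- vise_base: Dark cast-iron base, bolted down: disc 184 mm across, 20 mm high, ears to x = +-118 mm. Origin: centre of its underside, on the swivel axis; z up. On its top white scale lines at radius 64 mm and out, short (12 mm) every 10 degrees, long (27 mm) every 30, reach 60 degrees either side of the zero line, which lies along its -y. A clamp post, 30 mm across, stands at x 0, y 96 mm.
- swivel (a joint): Angle of the vise on its base (rad), counter-clockwise from above positive: 0 with the index mark at the zero line, 0.5236 at the 30-degree line; stops at -0.75 and 0.75. Starts well clockwise of the line. Stiff: turns under some 7 N pushed at the far jaw and stays where it is left, but not under light pushes once the clamp is tight.
- vise_pivot (a point): On the swivel axis, 32 mm above the bench, at the top of the vise's round flange (radius 62 mm). Axes turn with the vise: x from the screw end to the fixed far jaw, z up. Bed: x -115 to 115, y -40 to 40 mm, top 62 mm above the bench. Sliding jaw: x 6 to 56 mm, and an offcut in the jaws, up to 114 mm high. Screw to x -172 mm, its cross bar to y +-63 mm, 54 to 106 mm high.
- far_jaw_right (a point): Middle of the flat right side (-y of the vise) of the fixed jaw block, 95 mm along x from the swivel axis, 85 mm above the bench; pushed here, the vise turns counter-clockwise. Axes as for vise_pivot. The block spans x 75 to 115, y -40 to 40 mm of the vise and stands up to 105 mm above the bench.
- index_tip (a point): Outer end of the index mark, a white line along the vise's -y on the top and edge of its round flange; 62 mm from the swivel axis, 32 mm above the bench.
- line_30 (a point): Inner end of the 30-degree line on the base: the long line 30 degrees counter-clockwise (seen from above) from the zero line, towards the base's +x. 63.5 mm from the swivel axis, 20 mm above the bench.
- clamp_lever (a joint): Turn of the clamp lever (rad) about the vertical clamp post, clockwise from above positive: 0 fully loose, home against its stop at 1.25; starts below 0.35. At 0 it points 130 degrees counter-clockwise from the base's +x, at 1.25 58 degrees. It stays where it is left and takes about 4 N at its tip, up to 8 N near the stop; from about 1.0 it brakes the vise.
- lever_tip (a point): Middle of the lever's thick black end (16 mm across), 68 mm from the clamp post's axis, 69 mm above the bench. The arm is 12 mm thick and rises to it from 51 mm above the bench at the post. The point's x points outward along the lever, z up.

How it is judged (in metres and radians):
On the way, in this order (a step that is already met when the one before it is completed fails the run):
1. the index mark stands at the 30-degree line, the clamp still loose (value of joint swivel between 0.48 and 0.567 rad and velocity of joint swivel between -0.03 and 0.03 rad/s and value of joint clamp_lever below 0.8 rad), for 0.3 s.
2. the clamp lever is pushed home (value of joint clamp_lever above 1.05 rad), for 0.2 s.
At the end, for the whole second after the job is handed in: The index mark is within 2.5 degrees (a quarter of a scale division) of the 30-degree line, the clamp lever is home (beyond 1.05 rad of 1.25), and the vise is at rest (value of joint swivel between 0.48 and 0.567 rad and value of joint clamp_lever above 1.05 rad and velocity of joint swivel between -0.02 and 0.02 rad/s); the robot touches nothing.
It fails at once if the vise is gripped or shoved hard (over 35 N) (contact force between the fingers and swivel above 35 N).
It fails at once if the lever is gripped or shoved hard (over 35 N) (contact force between the fingers and clamp_lever above 35 N).
It fails at once if a bystander is moved or lifted (distance of any of pincers, stave, tin, hammer from where it was at the start of the episode above 0.02 m).
It also fails if it takes over 58 s, if anything falls off the work surface, if the arm or the gripper's body presses on something with over 40 N, if the wrist force passes 120 N, or if a joint passes its speed limit or range.

### The arm

A 6-joint arm with a two-finger parallel gripper is mounted at the origin on the work surface. World frame = base frame: x ahead of the robot, y to its left, z up, the work surface at z = 0. Lengths are in mm, angles in degrees, forces in N, time in s.
With the tool pointing down it reaches from about 350 to 850 mm from the base axis. Payload 8.1 kg.
Tool frame: the origin (TCP) lies at the very end of the fingers, on their centre line; the grasp point (between the pads) lies 19 mm behind it (r.grip_depth is the distance from the TCP to the grasp point, in mm); z points along the fingers, y is the direction in which the jaws open and shut (so a half turn about z gives the same grasp; the last joint's range is limited). The gripper opens to 85 mm and grips with 20 to 120 N. Pads are 22 mm wide; open, the fingers measure 114 mm over their backs; the gripper's body (76 mm by 85 mm) begins 54 mm behind the grasp point. The pads swing forward as they close: fully open they stand 13 mm farther back than shut.
Start: joints at [-80.867, 7.471, 85.268, -0, 87.261, -4.893], TCP at [145.438, -582.111, 231.292] pointing down, gripper open.
Joint ranges: [-169.43, 169.43], [-51.17, 129.36], [1.28, 143.12], [-76.62, 256.62], [0, 156.53], [-152.29, 152.29]. Speed limits (degrees/s): [136.94, 136.94, 159.86, 180, 180, 180].

### API

Orientations are given as [roll, pitch, yaw] about the fixed x, y, z axes, in that order (R = Rz(yaw) Ry(pitch) Rx(roll)).
In Python, from bench import status, viewer, hand_in, r gives the robot as it stands.
- The arm moves only by the shell command python3 -m crank 'ROWS' [OPENING] [FORCE]. ROWS is a JSON object of lists of equal length, an entry for each row: "slide": the shift along the tool's x, y, z in m, a list of three; "twist": the turn about the tool's z in rad. A call has 1 to 8 rows; each row shifts and turns the commanded pose from where the row before left it, along the tool's axes as they then stand; what a row does not reach is not made up. A row lasts 1/10 s, in which the tool goes at most 50 mm and 8.59 degrees, less where a joint would pass 70% of its speed; a pose out of reach is approached as far as the arm can. A call with a gripper value outside its range is refused whole. OPENING is the closure, from 0 (fully open) to 1 (shut), set as the call begins (- or left out, the last holds). The fingers move at their own pace and stop on an object; FORCE is the grip in N (left out, the last holds). Time passes only in rows, so rows that do not move let the fingers close. It gives the time, the measured TCP pose, the force and the opening at its end, in the units of the state.
- status.sense(): the state, without advancing time (a new reading comes with each control period).
- viewer.snapshot(name): name is "scene" or "top" or "wrist"; returns a dict with "img" (420x560x3 uint8, red, green, blue), "fx", "fy", "cx", "cy" (pixels), "k1" (the pictures are not rectified: a ray, as slopes to the right and down, at radius r is drawn at 1 + k1 r^2 times it, then the intrinsics apply), "R" (3x3) and "t" (3): a world point X has camera coordinates R X + t; the wrist camera has in their place "hand_eye" (4x4, takes a point from camera to tool coordinates, whose origin is the TCP and whose axes are the flange's). Camera axes: x right, y down, z forward; pixel columns grow to the right and rows downward; lengths in mm; the calibration is good to about 2 mm. A picture is of the moment at which its call begins: read the wrist's pose just before it. There is no depth.
- hand_in(): hands the job in, once; it reports no verdict.
The state is a dict: "time": time; "joint_pos": joint angles; "qd": joint speeds; "joint_efforts": joint torques, N m; "tool_pos": TCP position; "tcp_rot": TCP orientation; "ft_force": force on the tool from outside, world axes, zero at the start; "wrist_torque": the same for the moment, N m; "finger_gap": finger opening in mm.
Only numpy, scipy, OpenCV 4.12 (cv2) and the standard library are available. Lean on these libraries where they do the work, as an engineer would, in place of code of your own. Each camera call takes 0.05 s, during which the arm holds its last target.

## Working session

There is one attempt and no reset: what is moved stays moved. The work goes in short steps, Python scripts to look and compute and a shell command to move; the robot and the scene stay as the last step left them, time stands still between calls to the robot, and variables do not carry over. Pictures are saved under pics/ and viewed, and the job is handed in when it is done.

```bash
ls; mkdir -p pics
python3 - <<'E'
from bench import status, viewer, r
import cv2,pickle
print(status.sense())
for n in ["scene","top"]:
    s=viewer.snapshot(n); pickle.dump(s,open(f"{n}0.pkl","wb"))
    cv2.imwrite(f"pics/{n}0.png",s["img"][:,:,::-1])
    print(n,{k:v for k,v in s.items() if k!="img"})
E
```

```text
pics
{'time': 0.0, 'joint_pos': array([-8.08677533e+01,  7.51465735e+00,  8.53289803e+01,  1.39239503e-04,
        8.72644401e+01, -4.89449315e+00]), 'qd': array([-0.04668984,  0.07104886, -0.03357743,  0.02564921,  0.01404394,
       -0.01923129]), 'joint_efforts': array([-1.64214703e-04, -5.69409156e+01, -5.00552666e+01, -4.49265031e-05,
        1.51324173e-02, -3.42735359e-05]), 'tool_pos': array([ 145.34294289, -581.54868027,  230.25202956]), 'tcp_rot': array([-1.79892328e+02, -9.35988092e-03,  1.40267242e+01]), 'ft_force': array([0.65540011, 0.38365677, 0.01006098]), 'wrist_torque': array([-0.03361404, -0.01338618,  0.00120939]), 'finger_gap': 85.69355772818656}
scene {'fx': 544.3045500537667, 'fy': 544.3045500537667, 'cx': 269.48037430313343, 'cy': 211.13412370681948, 'k1': -0.2046658842365525, 'R': array([[-0.84375001,  0.53669291,  0.006829  ],
       [ 0.36202781,  0.57845518, -0.7309757 ],
       [-0.39625974, -0.61428847, -0.68236933]]), 't': array([ 430.9220695 , -182.98730444, 1135.93909524])}
top {'fx': 426.4190416400873, 'fy': 426.4190416400873, 'cx': 282.26424422233345, 'cy': 210.4961260113568, 'k1': 0.0006366923067131105, 'R': array([[-0.01977946, -0.99957302, -0.02150676],
       [-0.98517484,  0.02315191, -0.16998389],
       [ 0.17040923,  0.01782573, -0.98521213]]), 't': array([ 52.33708919, 578.19389384, 631.81414271])}
```

View pics/scene0.png

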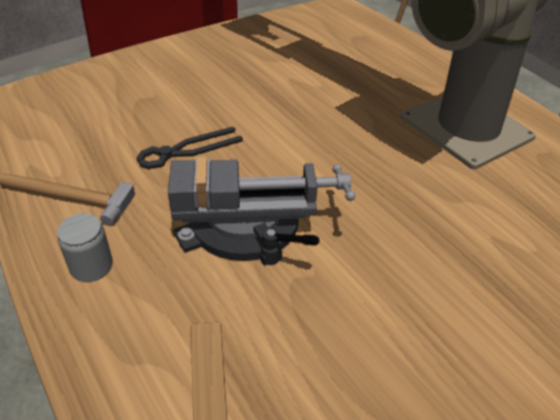

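View pics/top0.png

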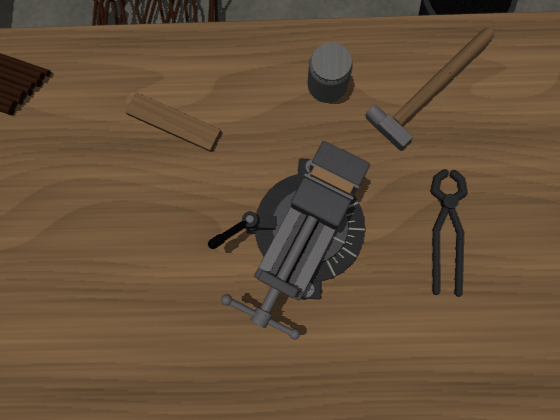

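The top view shows the vise centred near (310,228) with its far jaw up and to the right, clockwise of straight ahead. The scale is on the right at about (345,235) and the clamp post at (251,221), with the lever tip at (213,244). The pincers are at (450,230), the hammer head at (388,127), the tin at (330,70) and the stave at (172,122). Next I'll zoom in and measure.

```bash
cat > h.py <<'E'
import numpy as np,cv2
def ray(s,u,v):
    # distorted slopes = x*(1+k1 r^2)
    K=np.array([[s["fx"],0,s["cx"]],[0,s["fy"],s["cy"]],[0,0,1]])
    p=cv2.undistortPoints(np.array([[[u,v]]],float),K,np.array([s["k1"],0,0,0]))[0,0]
    R=np.array(s["R"]);t=np.array(s["t"])
    return -R.T@t, R.T@np.array([p[0],p[1],1])
def onplane(s,u,v,z):
    c,d=ray(s,u,v); return c+d*(z-c[2])/d[2]
def proj(s,X):
    K=np.array([[s["fx"],0,s["cx"]],[0,s["fy"],s["cy"]],[0,0,1]])
    return cv2.projectPoints(np.array([X],float),cv2.Rodrigues(np.array(s["R"]))[0],np.array(s["t"],float),K,np.array([s["k1"],0,0,0]))[0][0,0]
def tri(s1,p1,s2,p2):
    c1,d1=ray(s1,*p1);c2,d2=ray(s2,*p2)
    a,_,_,_=np.linalg.lstsq(np.c_[d1,-d2],c2-c1,rcond=None)
    A=c1+d1*a[0];B=c2+d2*a[1]; return (A+B)/2,np.linalg.norm(A-B)
E
python3 - <<'E'
import pickle,cv2
s=pickle.load(open("top0.pkl","rb"))
im=s["img"][135:345,190:400,::-1]
cv2.imwrite("pics/z0.png",cv2.convertScaleAbs(cv2.resize(im[20:165,55:190],None,fx=4,fy=4,interpolation=cv2.INTER_CUBIC),alpha=1.8))
E
```

```text
(no output)
```

View pics/z0.png

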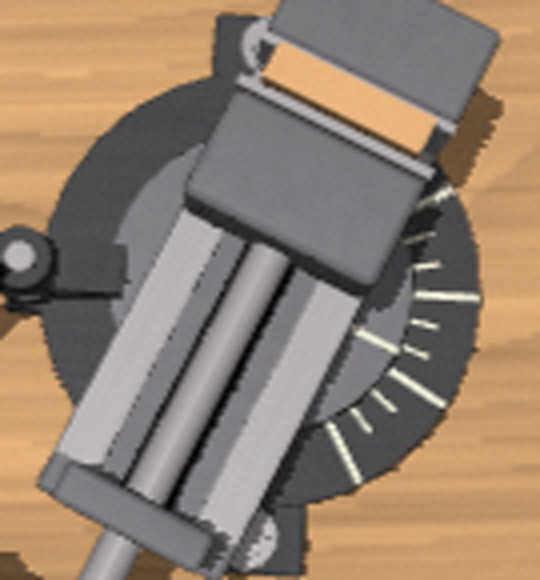

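Run:
```python
import pickle,numpy as np
from scipy.optimize import least_squares
from h import *
s=pickle.load(open("top0.pkl","rb"));c=pickle.load(open("scene0.pkl","rb"))
px=lambda x,y:(245+x/4-.4,155+y/4-.4)
L={0:((416,296),(480,298)),-30:((391,370),(445,405)),-60:((330,425),(358,483))}
pts=[];
for a,(i,o) in L.items():
    for rr,p in((64,i),(91,o)): pts.append((a,rr,onplane(s,*px(*p),20)[:2]))
pts.append((30,91,onplane(s,*px(452,190),20)[:2]))
def f(q):
    return np.concatenate([q[:2]+rr*np.array([np.cos(q[2]+np.radians(a-90)),np.sin(q[2]+np.radians(a-90))])-P for a,rr,P in pts])
o=least_squares(f,[600,0,0]);print(o.x,np.degrees(o.x[2]),np.round(o.fun,1))
x,y,th=o.x
# disc left edge check
e=[onplane(s,*px(*p),20)[:2] for p in((45,210),(42,320),(60,395),(130,105),(482,300),(455,395))]
print([round(np.hypot(*(q-[x,y])),1) for q in e])
tip=onplane(s,*px(401,349),32)[:2]; inn=onplane(s,*px(357,331),32)[:2]
d=tip-[x,y];print("index r",np.hypot(*d),"swivel deg",np.degrees(np.arctan2(d[1],d[0]))+90-np.degrees(th))
d=tip-inn;print("dir",np.degrees(np.arctan2(d[1],d[0]))+90-np.degrees(th))
lt=onplane(s,213.5,243.5,69)[:2];post=np.array([x,y])+96*np.array([-np.sin(th),np.cos(th)])
d=lt-post;print("post",post,onplane(s,251,219,70),"lever",lt,np.hypot(*d),np.degrees(np.arctan2(d[1],d[0]))-np.degrees(th))
# cross check scene
print(tri(s,(213.5,243.5),c,(315,240)), proj(c,[x,y,32]))
# pincers, tin, hammer
for n,p,z in(("pincL",(432,180),10),("pincEnd",(436,292),10),("pincjawL",(433,190),10),("tin",(330,75),40),("ham",(388,127),15),("ham2",(367,113),20),("hamb",(405,147),15),("stave R",(218,140),10),("staveTop",(130,105),10),("screw bar",(227,300),80),("bar2",(294,334),80)):
    print(n,np.round(onplane(s,*p,z)))
```

```text
[ 5.57678316e+02 -4.04771680e+00 -8.70506884e-02] -4.987637048940817 [ 0.7  0.9 -0.3  0.3 -0.1  0.6 -0.9 -0.2  0.5  0.1 -0.4 -0.8  0.5 -0.8]
[np.float64(94.7), np.float64(91.1), np.float64(94.0), np.float64(93.7), np.float64(92.1), np.float64(91.8)]
index r 63.089917654002555 swivel deg -22.539757872719953
dir -18.805814215963387
post [566.02463149  91.58877737] [563.51904407  88.14588515  70.        ] lever [526.87402389 146.31516539] 67.28854003998201 130.56711714426064
(array([526.53965889, 146.57257934,  69.01970341]), np.float64(0.844794919813124)) [244.22585676 206.98816587]
pincL [ 633. -215.   10.]
pincEnd [ 446. -207.   10.]
pincjawL [ 615. -216.   10.]
tin [814. -46.  40.]
ham [ 728. -146.   15.]
ham2 [ 752. -110.   20.]
hamb [ 691. -172.   15.]
stave R [714. 151.  10.]
staveTop [783. 308.  10.]
screw bar [442. 124.  80.]
bar2 [391.  26.  80.]
```

The base centre comes out at (558,-4), yaw about -5°, and the swivel starts near -20°. The lever points at about 130°, and both views put its tip at z 69. I'll shut the fingers and move above a point to the right of the far jaw.

```bash
python3 -m crank '{"slide":[[0.035,-0.021,0],[0.035,-0.021,0],[0.035,-0.021,0],[0.035,-0.021,0],[0.035,-0.021,0],[0.035,-0.021,0],[0.035,-0.021,0],[0.035,-0.021,0]],"twist":[0,0,0,0,0,0,0,0]}' 1 20
python3 -m crank '{"slide":[[0.035,-0.021,0],[0.035,-0.021,0],[0.035,-0.021,0],[0.035,-0.021,0],[0.035,-0.021,0],[0.035,-0.021,0],[0.035,-0.021,0],[0.035,-0.021,0]],"twist":[0,0,0,0,0,0,0,0]}'
python3 -m crank '{"slide":[[0,0,0],[0,0,0],[0,0,0],[0,0,0],[0,0,0],[0,0,0],[0,0,0],[0,0,0]],"twist":[-0.12,-0.12,-0.12,-0.12,-0.12,-0.12,-0.12,-0.03]}'
```

```text
time: 0.9
tool_pos: [377.1, -349.7, 230.9]
tcp_rot: [-180.0, 0.0, 14.0]
ft_force: [0.6, -0.5, 0.1]
finger_gap: 0.0
time: 1.7
tool_pos: [608.1, -118.9, 230.7]
tcp_rot: [-180.0, 0.0, 14.0]
ft_force: [0.2, -0.6, 0.5]
finger_gap: -0.2
time: 2.5
tool_pos: [607.0, -120.3, 230.6]
tcp_rot: [-179.9, 0.0, 64.0]
ft_force: [0.3, 0.2, -0.4]
finger_gap: -0.2
```

```bash
python3 -m crank '{"slide":[[0,0,0.03],[0,0,0.03],[0,0,0.03],[0,0,0.03],[0,0,0.03],[0,0,0.005],[0,0,0]],"twist":[0,0,0,0,0,0,0]}'
python3 - <<'E'
from bench import viewer
import cv2,numpy as np
a=[viewer.snapshot(n)["img"][:,:,::-1] for n in("top","scene")]
cv2.imwrite("pics/a1.png",cv2.resize(np.hstack(a),(800,300)))
cv2.imwrite("pics/a1z.png",cv2.resize(a[0][120:340,190:470],None,fx=2.8,fy=2.7))
E
```

```text
time: 3.2
tool_pos: [606.2, -120.1, 75.1]
tcp_rot: [-179.8, 0.0, 63.8]
ft_force: [0.3, -0.1, 0.4]
finger_gap: 0.3
```

View pics/a1.png

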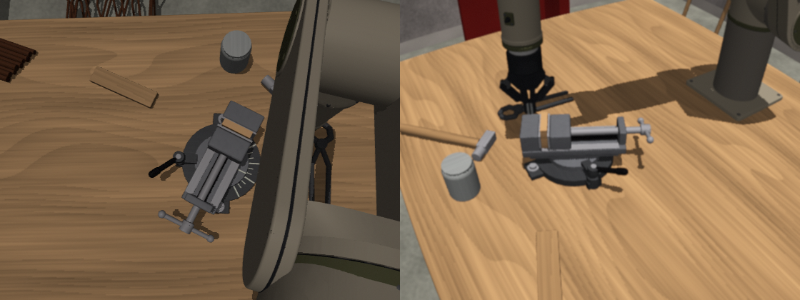

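View pics/a1z.png

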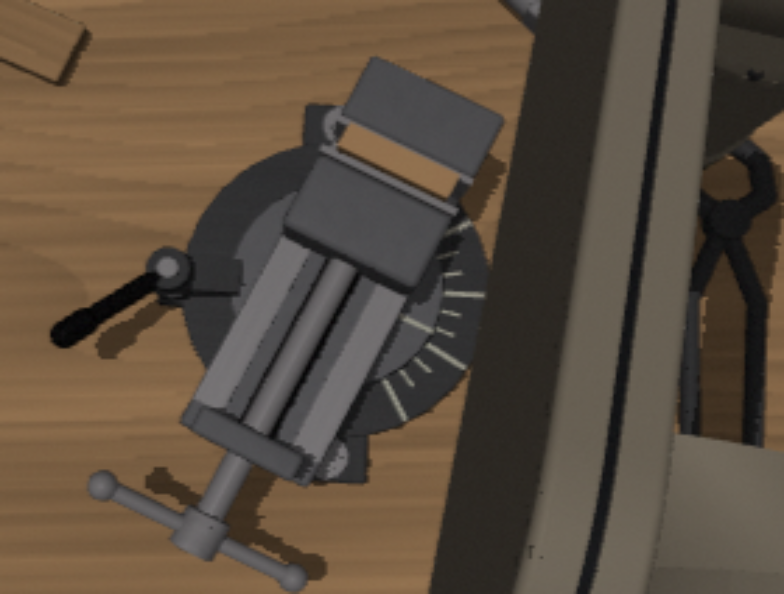

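The fingertip is to the right of the far jaw and clear of the pincers and hammer. I'll approach slowly from here.

```bash
python3 -m crank '{"slide":[[0.006,0,0],[0.006,0,0],[0.006,0,0],[0.004,0,0],[0.002,0,0],[0.002,0,0]],"twist":[0,0,0,0,0,0]}'
python3 -m crank '{"slide":[[0.002,0,0],[0.002,0,0],[0.002,0,0]],"twist":[0,0,0]}'
python3 -m crank '{"slide":[[0.002,0,0],[0.002,0,0]],"twist":[0,0]}'
```

```text
time: 3.9
tool_pos: [618.6, -97.6, 76.4]
tcp_rot: [180.0, 0.1, 63.9]
ft_force: [-3.2, -7.3, 2.5]
finger_gap: -0.1
time: 4.2
tool_pos: [621.8, -94.5, 76.5]
tcp_rot: [179.8, 0.2, 63.8]
ft_force: [1.7, -13.2, -2.3]
finger_gap: -0.2
time: 4.4
tool_pos: [623.7, -91.4, 76.5]
tcp_rot: [179.8, 0.2, 63.8]
ft_force: [2.1, -13.2, -3.4]
finger_gap: -0.1
```

```bash
python3 -m crank '{"slide":[[0.0038,0.002,0],[0.0038,0.002,0],[0.0038,0.002,0],[0.0038,0.002,0],[0.0038,0.002,0],[0.0038,0.002,0]],"twist":[-0.045,-0.045,-0.045,-0.045,-0.045,-0.045]}'
python3 - <<'E'
from bench import viewer,status
import cv2,numpy as np
print(status.sense()["tool_pos"],status.sense()["ft_force"])
a=[viewer.snapshot(n)["img"][:,:,::-1] for n in("top","scene")]
cv2.imwrite("pics/a2.png",cv2.resize(np.hstack(a),(800,300)))
E
```

```text
time: 5.0
tool_pos: [642.5, -73.3, 76.5]
tcp_rot: [179.9, 0.2, 79.4]
ft_force: [0.4, -9.1, -1.2]
finger_gap: -0.1
[642.45779869 -73.31071086  76.53392845] [ 0.44675429 -9.14142501 -1.24196475]
```

View pics/a2.png

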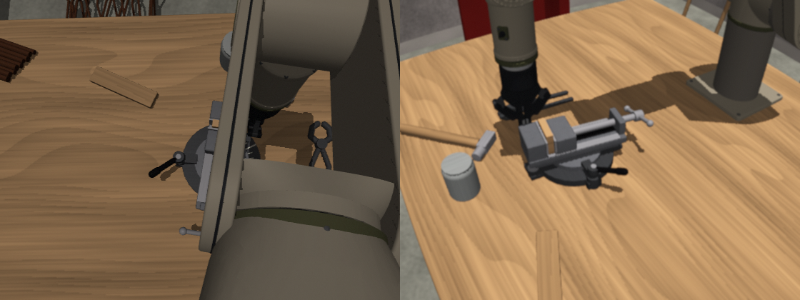

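```bash
python3 -m crank '{"slide":[[0.0038,0.0019,0],[0.0038,0.0019,0],[0.0038,0.0019,0],[0.0038,0.0019,0],[0.0038,0.0019,0],[0.0038,0.0019,0],[0.0038,0.0019,0],[0.0038,0.0019,0]],"twist":[-0.045,-0.045,-0.045,-0.045,-0.045,-0.045,-0.045,-0.045]}'
python3 - <<'E'
from bench import viewer,status
import cv2,numpy as np
p=status.sense();d=p["tool_pos"][:2]-[557.7,-4];print(np.hypot(*d),np.degrees(np.arctan2(d[1],d[0])))
a=[viewer.snapshot(n)["img"][:,:,::-1] for n in("wrist","scene")]
cv2.imwrite("pics/a3.png",cv2.resize(np.hstack(a),(800,300)))
E
```

```text
time: 5.9
tool_pos: [659.5, -43.3, 76.6]
tcp_rot: [179.9, 0.2, 100.0]
ft_force: [7.6, -9.4, -4.7]
finger_gap: -0.1
109.1331948023407 -21.12984589102287
```

View pics/a3.png

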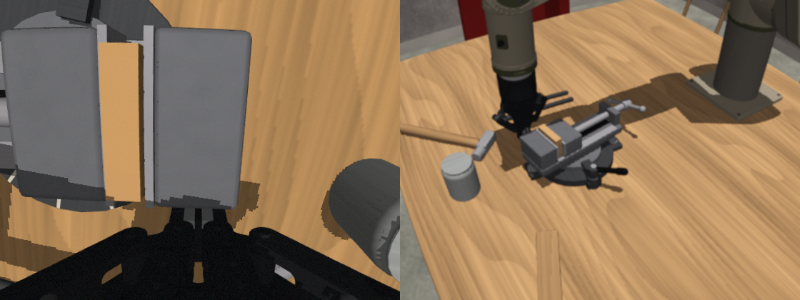

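```bash
python3 -m crank '{"slide":[[0.0038,0.0019,0],[0.0038,0.0019,0],[0.0038,0.0019,0],[0.0038,0.0019,0],[0.0019,0.0010,0],[0,0,0]],"twist":[-0.04,-0.04,-0.04,-0.04,-0.02,0]}'
python3 - <<'E'
from bench import viewer,status
import cv2,numpy as np,pickle
p=status.sense();d=p["tool_pos"][:2]-[557.7,-4];print(np.hypot(*d),np.degrees(np.arctan2(d[1],d[0])))
s=viewer.snapshot("wrist");s["state"]=p;pickle.dump(s,open("w4.pkl","wb"));print(s["hand_eye"],{k:s[k] for k in("fx","cx","cy","k1")})
t=viewer.snapshot("top");
cv2.imwrite("pics/a4.png",cv2.resize(np.hstack([s["img"],t["img"]])[:,:,::-1],(800,300)))
E
```

```text
time: 6.6
tool_pos: [664.0, -23.6, 76.9]
tcp_rot: [179.8, 0.2, 110.3]
ft_force: [6.5, -5.1, -2.7]
finger_gap: -0.2
108.10126745914599 -10.470100477744197
[[ 1.21258675e-04 -9.59926809e-01 -2.80250791e-01  7.02292720e+01]
 [ 9.99999990e-01  1.38472644e-04 -4.16231829e-05  4.93156202e-02]
 [ 7.87622772e-05 -2.80250783e-01  9.59926816e-01 -1.42992735e+02]
 [ 0.00000000e+00  0.00000000e+00  0.00000000e+00  1.00000000e+00]] {'fx': 377.5769830119153, 'cx': 277.2148333062896, 'cy': 218.43876095314891, 'k1': -0.09969522174199356}
```

View pics/a4.png

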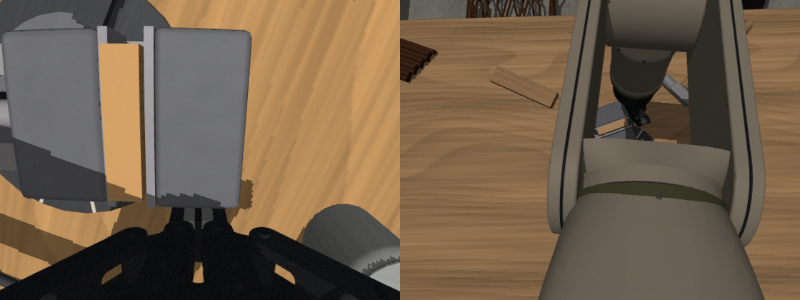

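Finger geometry puts the swivel at roughly 26°. I'll back off and look at the index and scale with the wrist camera.

```bash
python3 -m crank '{"slide":[[-0.006,0,0],[-0.024,0,0],[-0.02,0,0],[0,0,-0.035],[0,0,-0.035],[0,0,-0.035]],"twist":[0,0,0,0,0,0]}'
python3 -m crank '{"slide":[[-0.0065,-0.022,0],[-0.0065,-0.022,0],[-0.0065,-0.022,0],[-0.0065,-0.022,0],[0,0,0],[0,0,0]],"twist":[0,0,0,0,0,0]}'
python3 - <<'E'
from bench import viewer,status
import cv2,numpy as np,pickle
p=status.sense()
s=viewer.snapshot("wrist");s["state"]=p;pickle.dump(s,open("w5.pkl","wb"))
cv2.imwrite("pics/a5.png",cv2.resize(s["img"][:,:,::-1],(800,600),interpolation=cv2.INTER_CUBIC))
E
```

```text
time: 7.3
tool_pos: [679.3, -70.2, 181.9]
tcp_rot: [-179.9, -0.0, 110.2]
ft_force: [0.4, 0.2, 0.8]
finger_gap: 0.3
time: 7.9
tool_pos: [606.1, -124.8, 181.4]
tcp_rot: [180.0, -0.0, 110.2]
ft_force: [0.0, 0.6, 0.3]
finger_gap: 0.1
```

View pics/a5.png

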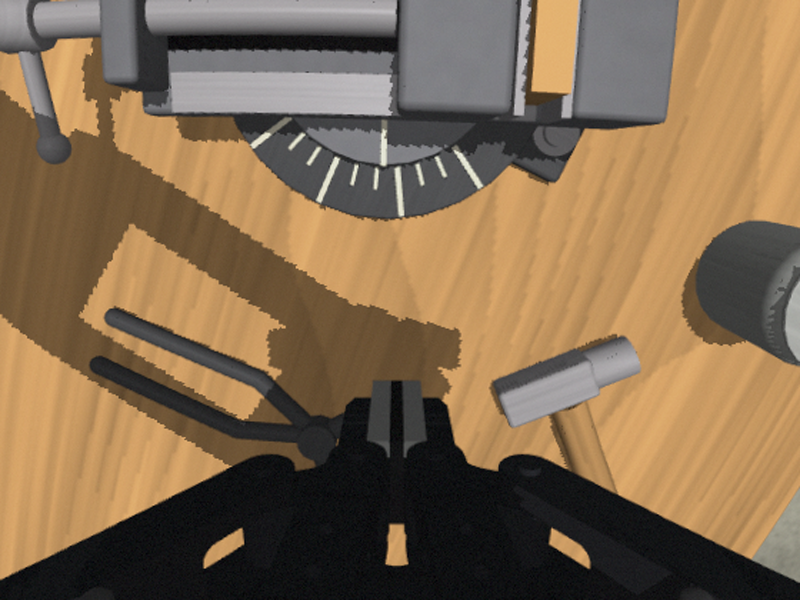

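Wrist picture: the index mark runs (384,120)–(384,165). The long lines are at (272,132), (327,180), (400,190) and (467,167). I'll identify them with the calibration.

```bash
cat > m.py <<'E'
import pickle,sys,numpy as np,cv2
from scipy.spatial.transform import Rotation as Ro
from h import *
def campose(s):
    p=s["state"];T=np.eye(4);T[:3,:3]=Ro.from_euler("xyz",p["tcp_rot"],degrees=True).as_matrix();T[:3,3]=p["tool_pos"]
    C=T@np.array(s["hand_eye"]);s["R"]=C[:3,:3].T;s["t"]=-C[:3,:3].T@C[:3,3];return s
def run(f):
    s=campose(pickle.load(open(f,"rb")))
    im=s["img"].astype(int);m=((im.min(2)>165)&(im.max(2)-im.min(2)<45)).astype(np.uint8)
    n,lab,st,cen=cv2.connectedComponentsWithStats(m,connectivity=8)
    for i in range(1,n):
        if st[i,4]<8: continue
        v,u=np.nonzero(lab==i);
        for z in(20,32):
            P=np.array([onplane(s,a,b,z)[:2] for a,b in zip(u,v)])
            c=P.mean(0);dd=np.linalg.svd(P-c)[2][0]
            if dd@(c-[557.7,-4])<0:dd=-dd
            rad=np.hypot(*(P-[557.7,-4]).T)
            a=lambda d:np.degrees(np.arctan2(d[1],d[0]))+95
            if rad.max()<110 and rad.min()>35: print(st[i,4],cen[i].round(),"z",z,"r %.1f-%.1f"%(rad.min(),rad.max()),"az %.1f dir %.1f"%(a(c-[557.7,-4]),a(dd)))
run(sys.argv[1])
E
python3 m.py w5.pkl
```

```text
392 [365.  41.] z 20 r 68.5-80.7 az 108.2 dir 23.9
392 [365.  41.] z 32 r 66.0-78.7 az 106.3 dir 23.9
10 [404.  16.] z 20 r 99.9-100.2 az 121.0 dir 208.1
10 [404.  16.] z 32 r 96.0-96.1 az 119.6 dir 208.1
11 [402.  39.] z 20 r 98.9-99.6 az 111.5 dir 21.6
11 [402.  39.] z 32 r 95.3-96.0 az 110.1 dir 21.6
89 [397.  73.] z 20 r 98.6-104.5 az 97.0 dir 15.1
89 [397.  73.] z 32 r 95.6-101.4 az 95.8 dir 15.1
96 [268. 104.] z 20 r 46.1-64.4 az 21.9 dir 24.5
96 [268. 104.] z 32 r 46.7-64.2 az 22.2 dir 24.5
57 [182.  98.] z 20 r 80.7-92.8 az -29.4 dir -30.8
57 [182.  98.] z 32 r 78.8-90.4 az -28.0 dir -30.8
36 [207.  99.] z 20 r 67.1-77.6 az -19.5 dir -20.6
36 [207.  99.] z 32 r 66.1-76.1 az -18.1 dir -20.6
32 [219. 109.] z 20 r 67.1-77.9 az -10.0 dir -10.4
32 [219. 109.] z 32 r 66.3-76.7 az -8.8 dir -10.4
114 [328. 118.] z 20 r 66.8-91.3 az 58.4 dir 60.7
114 [328. 118.] z 32 r 66.2-89.8 az 57.6 dir 60.7
120 [229. 125.] z 20 r 67.0-92.8 az -0.2 dir 0.0
120 [229. 125.] z 32 r 66.5-91.2 az 0.6 dir 0.0
33 [308. 116.] z 20 r 65.6-76.6 az 48.4 dir 50.5
33 [308. 116.] z 32 r 65.2-75.8 az 47.8 dir 50.5
36 [294. 122.] z 20 r 65.9-77.1 az 38.7 dir 39.8
36 [294. 122.] z 32 r 65.6-76.4 az 38.4 dir 39.8
31 [248. 122.] z 20 r 67.3-77.3 az 9.5 dir 10.3
31 [248. 122.] z 32 r 66.9-76.5 az 10.1 dir 10.3
115 [279. 134.] z 20 r 65.9-91.9 az 29.1 dir 30.2
115 [279. 134.] z 32 r 65.7-90.7 az 29.1 dir 30.2
30 [263. 125.] z 20 r 67.0-77.1 az 19.2 dir 19.3
30 [263. 125.] z 32 r 66.7-76.4 az 19.5 dir 19.3
```

The calibration confirms it: the 30° line reads 30.2° and the index 24.5° by direction (about 23.5° by azimuth), so the vise needs about 6° more. I'll go back to the contact pose and push it the rest.

```bash
python3 -m crank '{"slide":[[0.0065,0.022,0],[0.0065,0.022,0],[0.0065,0.022,0],[0.0065,0.022,0],[0,0,0.035],[0,0,0.035],[0,0,0.035],[0,0,0]],"twist":[0,0,0,0,0,0,0,0]}'
python3 -m crank '{"slide":[[0.02,0,0],[0.016,0,0],[0.004,0,0],[0.002,0,0],[0.002,0,0],[0,0,0]],"twist":[0,0,0,0,0,0]}'
```

```text
time: 8.75
tool_pos: [675.5, -67.5, 69.0]
tcp_rot: [-179.4, -0.3, 110.3]
ft_force: [-1.6, 0.5, -0.3]
finger_gap: -0.4
time: 9.35
tool_pos: [664.6, -28.0, 77.0]
tcp_rot: [180.0, 0.0, 110.3]
ft_force: [-0.2, 0.0, 0.4]
finger_gap: -0.2
```

```bash
python3 -m crank '{"slide":[[0.003,0.001,0],[0.003,0.001,0],[0.003,0.0015,0],[0.003,0.0015,0],[0.0025,0.0015,0],[0,0,0]],"twist":[-0.021,-0.021,-0.021,-0.021,-0.021,0]}'
```

```text
time: 9.95
tool_pos: [665.2, -13.1, 76.4]
tcp_rot: [180.0, 0.1, 116.4]
ft_force: [2.6, -4.7, 0.6]
finger_gap: -0.0
```

```bash
python3 -m crank '{"slide":[[-0.004,0,0],[-0.024,0,0],[-0.022,0,0],[0,0,-0.035],[0,0,-0.035],[0,0,-0.035]],"twist":[0,0,0,0,0,0]}'
python3 -m crank '{"slide":[[-0.0065,-0.025,0],[-0.0065,-0.025,0],[-0.0065,-0.025,0],[-0.0065,-0.025,0],[0,0,0],[0,0,0]],"twist":[0,0,0,0,0,0]}'
python3 - <<'E'
from bench import viewer,status
import cv2,numpy as np,pickle
p=status.sense()
s=viewer.snapshot("wrist");s["state"]=p;pickle.dump(s,open("w6.pkl","wb"))
cv2.imwrite("pics/a6.png",cv2.resize(s["img"][:,:,::-1],(800,600),interpolation=cv2.INTER_CUBIC))
E
python3 m.py w6.pkl
```

```text
time: 10.55
tool_pos: [686.5, -57.0, 181.8]
tcp_rot: [-179.9, -0.1, 116.3]
ft_force: [0.4, -0.1, 0.7]
finger_gap: 0.0
time: 11.15
tool_pos: [608.7, -124.7, 181.5]
tcp_rot: [180.0, -0.0, 116.3]
ft_force: [1.2, 0.6, -0.3]
finger_gap: 0.1
364 [385.  41.] z 20 r 72.4-83.7 az 114.4 dir 29.5
364 [385.  41.] z 32 r 69.4-81.2 az 112.5 dir 29.5
86 [416.  74.] z 20 r 102.2-108.2 az 103.4 dir 24.8
86 [416.  74.] z 32 r 98.6-104.5 az 102.0 dir 24.8
94 [283. 102.] z 20 r 45.4-64.3 az 27.7 dir 31.0
94 [283. 102.] z 32 r 46.0-64.2 az 27.5 dir 31.0
15 [212.  93.] z 20 r 73.2-77.6 az -19.4 dir -20.4
15 [212.  93.] z 32 r 72.1-76.3 az -18.1 dir -20.4
36 [226. 101.] z 20 r 67.1-77.6 az -9.9 dir -10.4
36 [226. 101.] z 32 r 66.4-76.5 az -8.8 dir -10.4
122 [234. 119.] z 20 r 66.9-93.1 az -0.2 dir 0.2
122 [234. 119.] z 32 r 66.5-91.6 az 0.5 dir 0.2
120 [332. 121.] z 20 r 64.8-91.5 az 58.5 dir 60.0
120 [332. 121.] z 32 r 64.3-89.9 az 57.5 dir 60.0
35 [253. 117.] z 20 r 66.5-77.5 az 9.6 dir 8.9
35 [253. 117.] z 32 r 66.2-76.8 az 10.0 dir 8.9
34 [314. 118.] z 20 r 65.4-76.2 az 48.5 dir 50.6
34 [314. 118.] z 32 r 65.0-75.4 az 47.7 dir 50.6
33 [268. 122.] z 20 r 66.3-77.6 az 19.3 dir 19.3
33 [268. 122.] z 32 r 66.1-76.9 az 19.4 dir 19.3
113 [283. 132.] z 20 r 65.8-92.4 az 29.1 dir 30.0
113 [283. 132.] z 32 r 65.6-91.1 az 29.0 dir 30.0
35 [299. 122.] z 20 r 66.2-76.5 az 38.7 dir 39.9
35 [299. 122.] z 32 r 65.9-75.8 az 38.3 dir 39.9
```

View pics/a6.png

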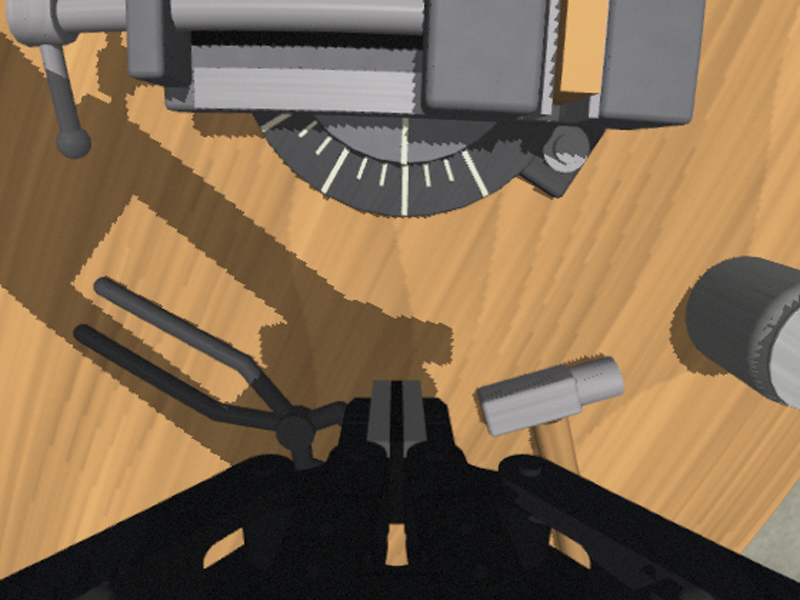

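The index mark (404,120–163) is now in line with the 30° line (404,165–215). Calibration gives 29–31°, inside the band. Next is the lever: fly over to the spot behind it.

```bash
python3 -m crank '{"slide":[[0.0385,0,0],[0.0385,0,0],[0.0385,0,0],[0.0385,0,0],[0.0385,0,0],[0.0385,0,0],[0.0385,0.003,0],[0,0,0]],"twist":[0,0,0,0,0,0,0,0]}'
python3 -m crank '{"slide":[[0,0,0],[0,0,0],[0,0,0],[0,0,0],[0,0,0],[0,0,0],[0,0,0],[0,0,0]],"twist":[0.14,0.14,0.14,0.14,0.14,0.14,0.14,0.14]}'
python3 -m crank '{"slide":[[0,0,0],[0,0,0],[0,0,0],[0,0,0]],"twist":[0.14,0.14,0.01,0]}'
python3 - <<'E'
from bench import viewer,status
import cv2,numpy as np,pickle
p=status.sense();print(p["joint_pos"])
s=viewer.snapshot("wrist");s["state"]=p;pickle.dump(s,open("w7.pkl","wb"))
t=viewer.snapshot("scene");pickle.dump(t,open("s7.pkl","wb"))
cv2.imwrite("pics/a7.png",cv2.resize(np.hstack([s["img"],t["img"]])[:,:,::-1],(800,300)))
E
```

```text
time: 12.0
tool_pos: [490.8, 123.2, 181.5]
tcp_rot: [180.0, -0.1, 116.6]
ft_force: [0.1, 0.1, 0.4]
finger_gap: -0.1
time: 12.8
tool_pos: [492.7, 118.8, 181.4]
tcp_rot: [180.0, -0.0, 51.8]
ft_force: [-0.2, -0.1, 0.5]
finger_gap: 0.1
time: 13.2
tool_pos: [492.4, 118.7, 181.3]
tcp_rot: [-180.0, -0.0, 35.7]
ft_force: [0.2, -0.3, 0.3]
finger_gap: 0.0
[ 7.74516983e+00 -5.47217779e+00  1.03617044e+02  3.06659658e-03
  8.18529117e+01  6.20051984e+01]
```

View pics/a7.png

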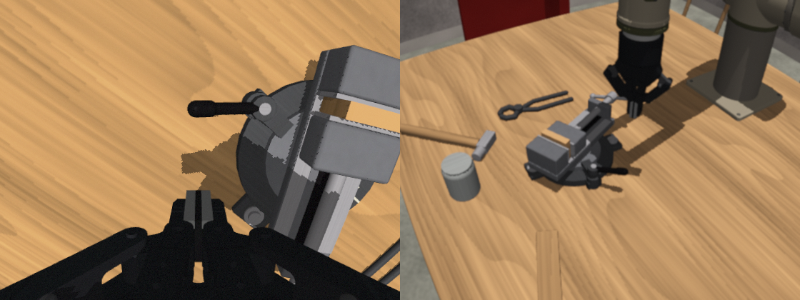

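```bash
python3 - <<'E'
import pickle
from m import campose
E
python3 - <<'E'
import pickle,numpy as np,sys
sys.argv=["m","w7.pkl"]
import io,contextlib
with contextlib.redirect_stdout(io.StringIO()): import m
from h import *
s=m.campose(pickle.load(open("w7.pkl","rb")))
for p,z in(((273,151),69),((264,151),69),((369,152),65)):print(onplane(s,*p,z))
E
python3 -m crank '{"slide":[[0,0,0.035],[0,0,0.035],[0,0,0.035],[0,0,0.019],[0,0,0]],"twist":[0,0,0,0,0]}'
```

```text
[526.70398405 145.6714062   69.        ]
[523.17704803 150.58069485  69.        ]
[564.49513595  91.73378123  65.        ]
time: 13.8
tool_pos: [489.1, 118.1, 53.8]
tcp_rot: [-179.8, 0.3, 35.6]
ft_force: [-0.8, -0.1, -0.7]
finger_gap: 0.1Traceback (most recent call last):
  File "<stdin>", line 2, in <module>
  File "m.py", line 21, in <module>
    run(sys.argv[1])
        ~~~~~~~~^^^
IndexError: list index out of range
```

```bash
python3 -m crank '{"slide":[[0.008,0.001,0],[0.006,0.001,0],[0.003,0.001,0],[0.003,0,0],[0.003,0,0]],"twist":[0,0,0,0,0]}'
python3 -m crank '{"slide":[[0.003,0,0],[0.003,0,0],[0.002,0,0]],"twist":[0,0,0]}'
```

```text
time: 14.3
tool_pos: [513.3, 129.7, 58.0]
tcp_rot: [180.0, -0.1, 35.5]
ft_force: [-1.0, -0.6, 0.5]
finger_gap: -0.0
time: 14.6
tool_pos: [518.7, 134.0, 57.2]
tcp_rot: [-180.0, 0.1, 35.5]
ft_force: [-3.5, -2.3, 2.8]
finger_gap: 0.0
```

```bash
python3 -m crank '{"slide":[[0.0031,-0.0007,0],[0.0031,-0.0007,0],[0.0031,-0.0007,0],[0.0031,-0.0007,0],[0.0031,-0.0007,0],[0.0031,-0.0007,0],[0.0031,-0.0007,0],[0.0031,-0.0007,0]],"twist":[0.05,0.05,0.05,0.05,0.05,0.05,0.05,0.05]}'
python3 - <<'E'
from bench import viewer,status
import cv2,numpy as np
p=status.sense();d=p["tool_pos"][:2]-[566,91.6];print(np.hypot(*d),np.degrees(np.arctan2(d[1],d[0])),p["joint_pos"][5])
a=[viewer.snapshot(n)["img"][:,:,::-1] for n in("wrist","scene")]
cv2.imwrite("pics/a8.png",cv2.resize(np.hstack(a),(800,300)))
E
```

```text
time: 15.4
tool_pos: [538.4, 149.5, 56.8]
tcp_rot: [180.0, 0.1, 12.5]
ft_force: [-3.8, -2.4, 2.1]
finger_gap: -0.6
64.15205145753666 115.50968707705711 87.80652118161923
```

View pics/a8.png

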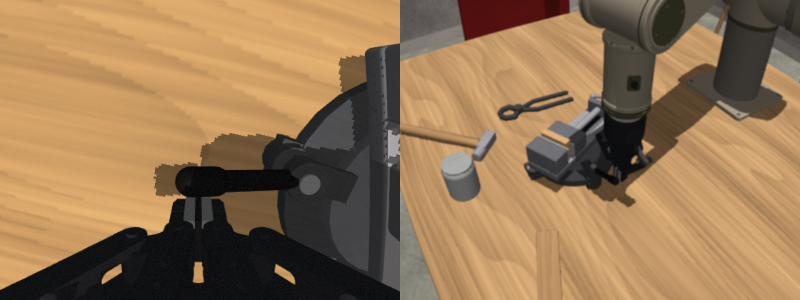

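The lever is moving and sits squarely against the fingertip, with a force of about 5 N. I'll keep pushing along the arc.

```bash
python3 -m crank '{"slide":[[0.0031,-0.0007,0],[0.0031,-0.0007,0],[0.0031,-0.0007,0],[0.0031,-0.0007,0],[0.0031,-0.0007,0],[0.0031,-0.0007,0],[0.0031,-0.0007,0],[0.0031,-0.0007,0]],"twist":[0.05,0.05,0.05,0.05,0.05,0.05,0.05,0.05]}'
python3 - <<'E'
from bench import viewer,status
import cv2,numpy as np
p=status.sense();d=p["tool_pos"][:2]-[566,91.6];print(np.hypot(*d),np.degrees(np.arctan2(d[1],d[0])),p["joint_pos"][5])
a=[viewer.snapshot(n)["img"][:,:,::-1] for n in("wrist","scene")]
cv2.imwrite("pics/a9.png",cv2.resize(np.hstack(a),(800,300)))
E
```

```text
time: 16.3
tool_pos: [562.5, 156.4, 56.8]
tcp_rot: [180.0, 0.1, -10.3]
ft_force: [-4.4, -1.4, 1.1]
finger_gap: 0.1
64.86832082238972 93.09175176961583 110.83438250699741
```

View pics/a9.png

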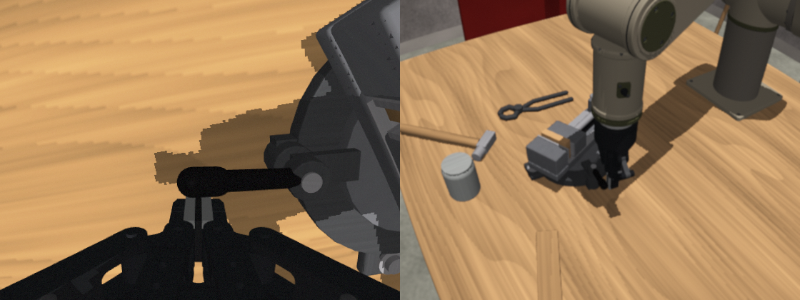

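```bash
python3 -m crank '{"slide":[[0.0031,-0.0005,0],[0.0031,-0.0005,0],[0.0031,-0.0005,0],[0.0031,-0.0005,0],[0.0025,-0.0004,0],[0.0025,-0.0004,0]],"twist":[0.05,0.05,0.05,0.05,0.04,0.04]}'
python3 -m crank '{"slide":[[0.0019,-0.0004,0],[0.0019,-0.0004,0]],"twist":[0.03,0.03]}'
```

```text
time: 17.0
tool_pos: [580.0, 154.7, 56.9]
tcp_rot: [-180.0, 0.1, -26.3]
ft_force: [-2.8, 2.2, 0.4]
finger_gap: 0.2
time: 17.2
tool_pos: [584.0, 153.5, 57.0]
tcp_rot: [-180.0, 0.1, -29.8]
ft_force: [-2.9, 4.5, -1.1]
finger_gap: -0.1
```

Run:
```python
from bench import viewer,status
import cv2,numpy as np
p=status.sense();d=p["tool_pos"][:2]-[566,91.6];print(p["ft_force"],np.hypot(*d),np.degrees(np.arctan2(d[1],d[0])),p["joint_pos"][5])
a=[viewer.snapshot(n)["img"][:,:,::-1] for n in("wrist","scene")]
cv2.imwrite("pics/a10.png",cv2.resize(np.hstack(a),(800,300)))
```

```text
[-2.8988719   4.48177927 -1.12404798] 64.50663116821875 73.79847289379154 129.6162881387151
```

View pics/a10.png

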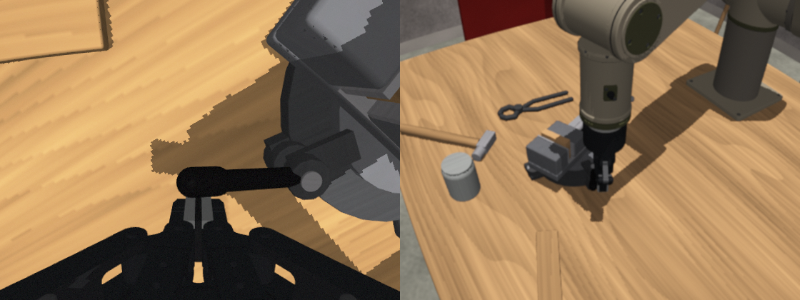

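```bash
python3 -m crank '{"slide":[[0.0015,-0.0003,0],[0.0015,-0.0003,0]],"twist":[0.025,0.025]}'
python3 -m crank '{"slide":[[0.0012,-0.0002,0],[0.001,-0.0002,0]],"twist":[0.02,0.015]}'
```

```text
time: 17.5
tool_pos: [587.1, 152.4, 57.1]
tcp_rot: [-180.0, 0.0, -32.7]
ft_force: [-2.0, 4.9, -3.0]
finger_gap: -0.2
time: 17.7
tool_pos: [588.0, 152.3, 56.9]
tcp_rot: [180.0, 0.2, -34.7]
ft_force: [-10.0, 10.2, 3.0]
finger_gap: 0.0
```

The force jumped to about 14 N, so the lever is at its stop. I'll back off, rise and check.

```bash
python3 -m crank '{"slide":[[-0.003,0,0],[-0.012,0,0],[-0.025,0,0],[0,0,-0.03],[0,0,-0.035],[0,0,-0.035],[0,0,-0.035],[0,0,0]],"twist":[0,0,0,0,0,0,0,0]}'
python3 - <<'E'
from bench import viewer,status
import cv2,numpy as np,pickle
p=status.sense();print(p["tool_pos"],p["tcp_rot"],p["ft_force"])
s=viewer.snapshot("wrist");s["state"]=p;pickle.dump(s,open("w11.pkl","wb"))
t=viewer.snapshot("top");pickle.dump(t,open("t11.pkl","wb"))
cv2.imwrite("pics/a11.png",cv2.resize(np.hstack([s["img"],t["img"]])[:,:,::-1],(800,300)))
E
```

```text
time: 18.5
tool_pos: [559.9, 174.6, 199.7]
tcp_rot: [-179.5, -0.5, -34.7]
ft_force: [1.1, 0.1, 0.1]
finger_gap: -0.3
[559.86716804 174.56417993 199.67609724] [-179.53077998   -0.48990621  -34.65022101] [1.1244701  0.05993551 0.14983164]
```

View pics/a11.png

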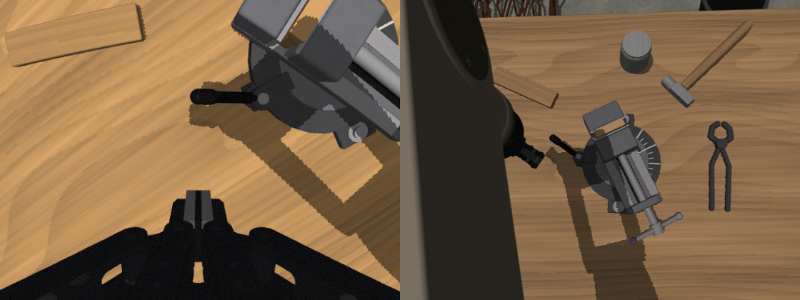

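Run:
```python
import pickle,cv2
s=pickle.load(open("t11.pkl","rb"))
cv2.imwrite("pics/z11.png",cv2.convertScaleAbs(cv2.resize(s["img"][150:300,200:390,::-1],None,fx=4,fy=4,interpolation=cv2.INTER_CUBIC),alpha=1.8))
```

```text
(no output)
```

View pics/z11.png

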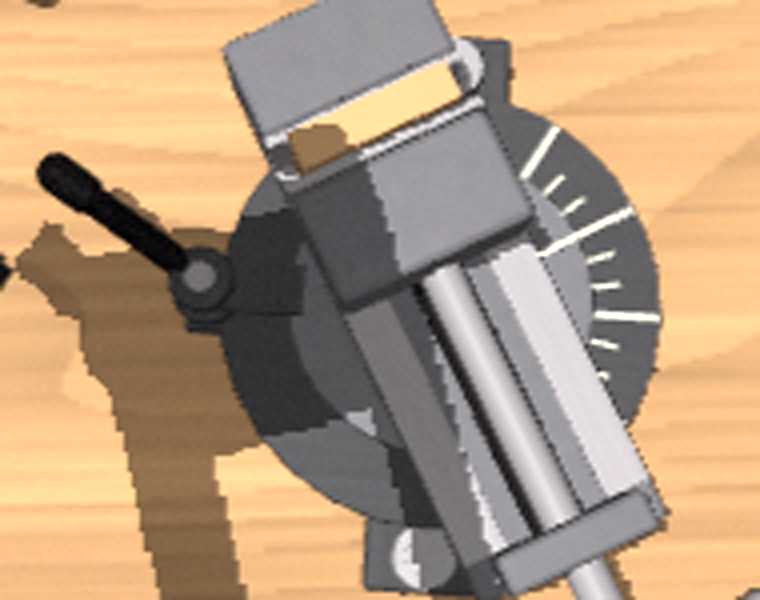

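Run:
```python
import pickle,numpy as np
from h import *
s=pickle.load(open("t11.pkl","rb"))
px=lambda x,y:(200+x/4-.4,150+y/4-.4)
lt=onplane(s,*px(60,176),69)[:2];d=lt-[566,91.6];a=np.degrees(np.arctan2(d[1],d[0]))+5
print("lever",lt,np.hypot(*d),a,np.radians(130-a))
A=onplane(s,*px(541,254),32)[:2]
for p,z in(((541,254),32),((582,235),32)):
    d=onplane(s,*px(*p),z)[:2]-[557.7,-4];print(np.hypot(*d),np.degrees(np.arctan2(d[1],d[0]))+95)
for p in((590,230),(632,209)):
    d=onplane(s,*px(*p),20)[:2]-[557.7,-4];print("line",np.hypot(*d),np.degrees(np.arctan2(d[1],d[0]))+95)
t=pickle.load(open("top0.pkl","rb"))
m=cv2.absdiff(s["img"],t["img"]).max(2)[:,400:];print("diff px right part (pincers/hammer):",(m>60).sum())
```

```text
lever [605.3309047  145.18871086] 66.47307722949552 58.7235607764432 1.2440085435486967
45.61290234758823 28.61663474565438
64.25196388892935 28.640628390631647
line 70.50583591443792 30.089914536189454
line 90.30018475800593 30.156502328377158
diff px right part (pincers/hammer): 0
```

The azimuth readings are about 28.7° and the direction reading is 31°. The bed's long edges give a more precise direction, so I'll check those too.

Run:
```python
import pickle,numpy as np
from h import *
s=pickle.load(open("t11.pkl","rb"))
px=lambda x,y:(200+x/4-.4,150+y/4-.4)
def d(p,q,z):
    v=onplane(s,*px(*p),z)[:2]-onplane(s,*px(*q),z)[:2];return np.degrees(np.arctan2(v[1],v[0])),np.hypot(*v)
for p,q,z,o in(((532,245),(650,478),62,0),((495,255),(612,490),62,0),((530,215),(350,305),114,90),((458,52),(268,137),105,90),((655,490),(500,558),80,90)):
    a,l=d(p,q,z);a2=(a+5-o+90)%180-90;print("swivel",round(a2,1),"len",round(l))
g=cv2.cvtColor(s["img"],cv2.COLOR_RGB2GRAY)
g=cv2.resize(g[150:300,200:390],None,fx=4,fy=4,interpolation=cv2.INTER_CUBIC)
L=cv2.createLineSegmentDetector().detect(g)[0][:,0]
for x1,y1,x2,y2 in L:
    if np.hypot(x1-x2,y1-y2)>110 and 300<x1<680: 
        a,l=d((x1,y1),(x2,y2),62);print(np.round([x1,y1,x2,y2]),round((a+5+45)%90-45,1),round(l))
```

```text
swivel 29.4 len 100
swivel 29.2 len 101
swivel 30.5 len 73
swivel 28.3 len 78
swivel 27.1 len 63
[518. 390. 461. 275.] 29.2 49
[422. 281. 544. 531.] 29.2 107
[569. 495. 518. 390.] 28.8 44
```

All the estimates agree on about 29 ± 1°, the lever reads about 1.24 rad, and the gripper is clear. Handing in.

```bash
python3 -c "
from bench import hand_in,status
print(status.sense()['time'],status.sense()['ft_force']);print(hand_in())"
```

```text
18.6 [ 0.40850575  0.15950943 -1.76526342]
the job is handed in; nothing more can be done
None
```

The vise is turned to the 30-degree line and locked there, and the job was handed in at 18.6 s of the 58 s allowed. I pushed the far jaw's right side with the shut fingertip, then pushed the lever clockwise until the force rose to about 14 N against its stop. Nothing was gripped.

**Vise angle:** The last overhead picture puts it at about 29°, inside the 27.5–32.5° band. The readings differ a little:
- The long bed edges give 28.8–29.4°.
- The position of the index mark gives about 28.6°.
- Shorter features are less certain, ranging from 27.1° (the plate at the screw end, just outside the band) to 30.5°. The index mark's own direction gave 31°, in the picture taken before I moved the lever.
- In the overhead view the index mark and the 30° line are collinear by eye.

**Clamp lever:** It measures about 1.24 rad of 1.25, so it is home.

**Forces:** The highest force I read was about 14 N, sampled at the end of each move rather than continuously.

**Other objects:** The part of the overhead picture with the pincers and most of the hammer is unchanged, pixel for pixel, from the first one. The tin and stave were not compared; the arm never went near them. The gripper was clear of everything at hand-in.

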